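# Clamp the mainspring barrel and press its lid on

### The job

Close the sliding jaw of the holder so that the open brass barrel is held snugly between the two V-jaws, and flip the cam lever all the way down to lock the jaw. Then fetch the loose lid, set it on the clamped barrel and press it down past the spring catches until it sits flush and level on the rim. Leave the clock movement, screwdriver, oil bottle and loupe where they are.

Things in the scene. Friction and masses are not known exactly. Their poses are not given: they have to be found in the camera images.
- holder: steel bed plate 110 (x) x 250 (y) x 15 mm of the barrel holder, fixed to the bench; origin at the centre of its underside, on the bench. Its y axis is the slide direction: fixed V-jaw at the -y end, sliding V-jaw towards the +y end. Both jaws are 64 mm wide, 90 degree Vs, their tops 45 mm above the bench. Its position and yaw vary.
- seat (a point): point on the bed's upper face (15 mm above the bench), at holder (0, -45) mm, where the barrel's centre lies once it is home in the fixed V; axes as the holder's.
- jaw (a joint): travel of the sliding jaw towards the fixed jaw (the holder's -y), in m: 0 fully open, about 0.044 when closed on the seated barrel, stop at 0.050 without a barrel. It slides with about 3 N while the lever is up; it is held by the cam when the lever is down.
- jaw_post (a point): centre of the top of the upright round steel post on the sliding jaw, by which it is pushed or pulled: diameter 14 mm, standing 33 mm above the jaw's top, its top 78 mm above the bench. Moves with the jaw; axes as the holder's.
- lever (a joint): angle of the cam lever in rad: 0 upright (free), growing as it is flipped over towards the holder's -x (the robot's side), 1.5 lying flat at its stop (locked). It stays where it is left; it turns about a level axis along the holder's y, and gets stiffer over the last third, where the cam bears on the bed.
- lever_pivot (a point): point on the cam lever's axis, mid-width of the lever, 38 mm above the bench and 38 mm from the post's axis along the holder's +y; rides on the sliding jaw; axes as the holder's.
- lever_end (a point): centre of the free end of the cam lever, 66 mm from its pivot; the lever is a flat steel bar 12 mm wide (along the holder's y) and 8 mm thick.
- barrel: mainspring barrel: loose open brass drum, outside diameter 60 mm, inside 54 mm, 38 mm high, standing on the bed between the jaws; origin at the centre of its underside, z up. Just under the rim three small spring catches stick 3.5 mm inwards from the wall.
- barrel_rim (a point): centre of the barrel's mouth at rim height, 38 mm above its underside; axes as the barrel's.
- lid: loose brass lid lying stub up on the bench, 43 mm high: flange 60 mm diameter, 3 mm thick; below it a plug 51 mm diameter, 10 mm deep, tapering to 42 mm over its lowest 6.5 mm; above it a round steel stub 12 mm diameter, 30 mm high. Origin: centre of the plug's underside, z along the stub. Loose on the barrel it rests on the catches about 5 mm proud; about 10 N presses it home.
- lid_flange (a point): centre of the flange's underside, 10 mm above the lid's origin; meets the rim when seated.
- lid_stub (a point): centre of the top of the lid's stub, 43 mm above the lid's origin.
- movement: bystander: brass skeleton clock movement, 75 x 75 x 105 mm, two plates on four pillars; origin at the centre of its underside.
- screwdriver: bystander: small screwdriver lying on the bench, 150 mm long, wooden handle; origin under its middle.
- oiler: bystander: small amber oil bottle, 36 mm diameter, 70 mm high; origin at the centre of its underside.
- loupe: bystander: black eye loupe, 40 mm diameter, 36 mm high; origin at the centre of its underside.
There are look-alikes about, which are no part of the job. What is shaped like the lid but red or turquoise is not meant.

How it is judged:
On the way, in this order (a step that is already met when the one before it is completed fails the run):
1. the barrel is held between the V-jaws and the cam lever is down (value of joint jaw above 0.042 m and horizontal distance between barrel and seat below 0.003 m and z of barrel in the frame of seat below 0.002 m and angle between barrel's own z axis and vertical below 0.05 rad and value of joint lever above 1.35 rad), for 0.2 s.
2. the lid is pressed home, flush and level on the clamped barrel (all of step 1 and z of lid_flange in the frame of barrel_rim between -0.0015 and 0.0015 m and horizontal distance between lid_flange and barrel_rim below 0.003 m and angle between the z axis of lid and the z axis of barrel, either way round below 0.04 rad), for 0.2 s.
At the end, for the whole second after the job is handed in: The barrel stands upright on the bed within 3 mm of its seat in the fixed V, the jaw is closed on it (travel over 42 mm), the cam lever is down (over 1.35 rad), and the lid sits on the barrel with its flange within 1.5 mm of the rim, centred within 3 mm and level within 0.04 rad, at rest (all of step 2 and linear speed of each of lid, barrel below 0.02 m/s and angle between lid's own z axis and vertical below 0.08 rad); the robot touches nothing.
It fails at once if the movement is moved by more than 30 mm (distance of movement from where it was at the start of the episode above 0.03 m).
It fails at once if the screwdriver is moved by more than 30 mm (distance of screwdriver from where it was at the start of the episode above 0.03 m).
It fails at once if the oiler is moved by more than 30 mm (distance of oiler from where it was at the start of the episode above 0.03 m).
It fails at once if the loupe is moved by more than 30 mm (distance of loupe from where it was at the start of the episode above 0.03 m).
It also fails if it takes over 64 s, if anything falls off the work surface, if the arm or the gripper's body presses on something with over 40 N, if the wrist force passes 120 N, or if a joint passes its speed limit or range.

### The arm

A 6-joint arm with a two-finger parallel gripper is mounted at the origin on the work surface. World frame = base frame: x ahead of the robot, y to its left, z up, the work surface at z = 0. Lengths are in m, angles in rad, forces in N, time in s.
With the tool pointing down it reaches from about 0.35 to 0.975 m from the base axis. Payload 4.9 kg.
Tool frame: the origin (TCP) lies on the centre line of the jaws, within the pads' length; the fingertips stand 19 mm ahead of it and the grasp point (between the pads) is the TCP; z points along the fingers, y is the line along which they close (so a half turn about z gives the same grasp; the last joint's range is limited). The gripper opens to 85 mm and grips with 20 to 120 N. Pads are 22 mm wide; open, the fingers measure 114 mm over their backs; the gripper's body (76 mm by 85 mm) begins 54 mm behind the grasp point. The pads swing forward as they close: fully open they stand 13 mm farther back than shut.
Start: joints at [-1.339, 0.053, 1.613, -0, 1.476, -0.119], TCP at [0.215, -0.587, 0.25] pointing down, gripper open.
Joint ranges: [-3.01, 3.01], [-1.01, 2.22], [0.06, 2.58], [-1.02, 4.17], [0.09, 2.62], [-3.14, 3.14]. Speed limits (rad/s): [2.57, 2.57, 3.14, 3.14, 3.14, 3.14].

### API

Orientations are given as a unit quaternion [w, x, y, z].
In Python, from plant import state, grab_frame, ticket, spotter gives the robot as it stands.
- The arm moves only by the tool apply_moves, never from a script. Its argument "series" is a list of rows, each an object of numbers: "jaw": the closure, from 0 (fully open) to 1 (shut); "dx", "dy", "dz": the shift along the tool's x, y, z in mm; "turn": the turn about the tool's z in rad. A call has 1 to 5 rows; each row is the pose to reach, as a shift and turn from the pose commanded when the call began, along the tool's axes at that moment; what a row does not reach only later rows make up. A row lasts 1/12 s, in which the tool goes at most 41.7 mm and 7.16 degrees, less where a joint would pass 70% of its speed; a pose out of reach is approached as far as the arm can. A call with a gripper value outside its range is refused whole. The fingers move at their own pace and stop on an object; the grip force is fixed at half the most. Time passes only in rows, so rows that repeat a pose let the fingers close. It gives the time, the measured TCP pose, the force, the opening and the grip force at its end, in the units of the state.
- state(): the state, without advancing time (a new reading comes with each control period).
- grab_frame(name): name is "scene" or "top"; returns a dict with "pixels" (400x640x3 uint8, red, green, blue), "mtx" (3x3 intrinsics, pixels), "dist_coeffs" ([k1, k2, p1, p2, k3] as OpenCV has them; the pictures are not rectified), "camera_from_world" (4x4, takes a point from world to camera coordinates). Camera axes: x right, y down, z forward; pixel columns grow to the right and rows downward; lengths in m; the calibration is good to about 2 mm. A picture is of the moment at which its call begins. There is no depth.
- ticket.job_done(): hands the job in; it is judged then, once.
Trained networks look in a picture, given as the dict that the camera call returned (one of the last four; its "shot" number tells which), for a name from the list of things; names that differ only in an ending like _2 or _b are one class to them, and where a whole thing is asked for, a point or a joint stands for the part that bears it (a point fixed in the world has none). Each returns a list of dicts, best first, with "conf" (0 to 1); they miss things now and then, are a little off and sometimes report something else, mostly with a low value. They report only what shows in the picture. A call takes as long as a camera call. They do not tell look-alikes from the thing itself.
- spotter.outline_of(picture, target): "region" (400x640 bool, what is visible of it) and "extent" ([left, top, right, bottom] in pixels, round what is visible of it).
The state is a dict: "time": time; "joint_pos": joint angles; "joint_vel": joint speeds; "joint_efforts": joint torques, N m; "tool_pos": TCP position; "tool_rot": TCP orientation; "contact_force": force on the tool from outside, world axes, zero at the start; "ft_torque": the same for the moment, N m; "gripper_width": opening from 0.0 (shut) to 1.0 (fully open); "grasp_force": force on a finger pad.
Only numpy, scipy, OpenCV 4.12 (cv2) and the standard library are available. Lean on these libraries where they do the work, as an engineer would, in place of code of your own. Each camera call takes 0.05 s, during which the arm holds its last target. There are 200 camera calls.

## Working session

There is one attempt and no reset: what is moved stays moved. The work goes in short steps, Python scripts to look and compute and a tool call to move; the robot and the scene stay as the last step left them, time stands still between calls to the robot, and variables do not carry over. Pictures are saved under pics/ and viewed, at most 10 in all, crops included, and the job is handed in when it is done.

Besides the shell and the picture viewer there is one more tool, called after ">>>" by a JSON object that holds its "op" and its "data", one argument or row to a line. apply_moves: Moves the arm, as the interface text tells. Its arguments: {"type":"object","properties":{"series":{"type":"array","items":{"type":"object","properties":{"jaw":{"type":"number"},"dx":{"type":"number"},"dy":{"type":"number"},"dz":{"type":"number"},"turn":{"type":"number"}}}}},"required":["series"]}

```bash
mkdir -p pics; cat > h.py <<'E'
import numpy as np, cv2
from plant import state, grab_frame, ticket, spotter
def ray(f,uv):
    n=cv2.undistortPoints(np.array(uv,float).reshape(-1,1,2),np.array(f["mtx"]),np.array(f["dist_coeffs"]))[:,0]
    T=np.array(f["camera_from_world"]);R=T[:3,:3];c=-R.T@T[:3,3]
    return c,np.c_[n,np.ones(len(n))]@R
def at_z(f,uv,z):
    c,d=ray(f,uv); return c+d*((z-c[2])/d[:,2])[:,None]
def proj(f,P):
    T=np.array(f["camera_from_world"])
    return cv2.projectPoints(np.array(P,float).reshape(-1,1,3),cv2.Rodrigues(T[:3,:3])[0],T[:3,3],np.array(f["mtx"]),np.array(f["dist_coeffs"]))[0][:,0]
def save(f,n): cv2.imwrite("pics/"+n,cv2.cvtColor(f["pixels"],cv2.COLOR_RGB2BGR))
E
python3 - <<'E'
from h import *
s=state();print(s["time"],s["tool_pos"],s["tool_rot"],s["contact_force"])
for n in("scene","top"):
    f=grab_frame(n);save(f,n+"0.png");T=np.array(f["camera_from_world"]);print(n,-T[:3,:3].T@T[:3,3])
    for t in["holder","jaw","lever","barrel","lid","movement","screwdriver","oiler","loupe"]:
        for o in spotter.outline_of(f,t)[:4]: 
            v,u=np.nonzero(o["region"]);print(t,round(o["conf"],2),o["extent"],round(u.mean(),1),round(v.mean(),1),len(u),at_z(f,[[u.mean(),v.mean()]],.02)[0].round(3),f["pixels"][v,u].mean(0).round())
E
```

```text
0.0 [ 0.21464689 -0.58636006  0.24906512] [-1.02875369e-03  9.84657586e-01  1.74494633e-01 -6.29229910e-05] [-0.54840567 -0.18511924 -0.07692418]
scene [1.2845134  0.04482586 0.90634243]
holder 0.88 [313.0, 216.5, 427.4, 282.5] 372.6 252.2 3909 [0.59  0.096 0.02 ] [116. 110.  99.]
jaw 0.84 [370.7, 230.4, 418.5, 266.9] 391.2 249.0 847 [0.575 0.139 0.02 ] [134. 125. 115.]
lever 0.54 [405.1, 230.7, 413.5, 258.8] 409.1 244.5 143 [0.556 0.181 0.02 ] [111. 103.  94.]
barrel 0.7 [342.5, 226.2, 369.1, 252.9] 354.7 237.5 660 [0.552 0.051 0.02 ] [156. 112.  40.]
lid 0.85 [227.5, 197.4, 254.2, 211.9] 244.2 205.6 310 [ 0.485 -0.234  0.02 ] [210. 160.  63.]
lid 0.78 [237.8, 165.7, 259.3, 182.8] 247.7 174.6 290 [ 0.372 -0.251  0.02 ] [ 35. 175. 153.]
lid 0.53 [269.3, 204.6, 292.5, 225.0] 282.6 213.4 342 [ 0.498 -0.133  0.02 ] [215.  39.  28.]
lid 0.42 [477.5, 200.8, 495.9, 250.1] 486.0 218.2 291 [0.445 0.376 0.02 ] [105.  73.  49.]
movement 0.6 [196.4, 228.0, 240.6, 279.6] 216.5 255.0 1709 [ 0.647 -0.262  0.02 ] [198. 145.  47.]
screwdriver 0.84 [482.1, 199.6, 494.2, 252.0] 486.0 218.7 277 [0.447 
[... 1063 characters left out ...]
0.365 -0.248  0.02 ] [ 48. 155. 147.]
lid 0.69 [395.2, 212.1, 417.5, 231.9] 405.7 222.5 334 [ 0.475 -0.232  0.02 ] [177. 139.  73.]
lid 0.68 [362.1, 209.7, 378.8, 231.1] 369.4 218.8 338 [ 0.488 -0.129  0.02 ] [185.  48.  42.]
movement 0.88 [390.0, 137.4, 429.9, 177.7] 409.5 155.6 1065 [ 0.674 -0.257  0.02 ] [169. 132.  64.]
screwdriver 0.56 [188.4, 215.9, 197.5, 259.6] 192.3 244.7 257 [0.426 0.378 0.02 ] [91. 60. 38.]
oiler 0.6 [196.1, 177.9, 211.5, 192.4] 202.9 186.4 167 [0.597 0.354 0.02 ] [96. 71. 51.]
loupe 0.47 [463.2, 204.1, 482.6, 216.6] 473.2 209.9 178 [ 0.506 -0.43   0.02 ] [ 98. 101.  96.]
loupe 0.34 [249.6, 166.0, 336.2, 219.0] 292.2 192.5 2682 [0.571 0.09  0.02 ] [110. 104. 102.]
```

View pics/top0.png

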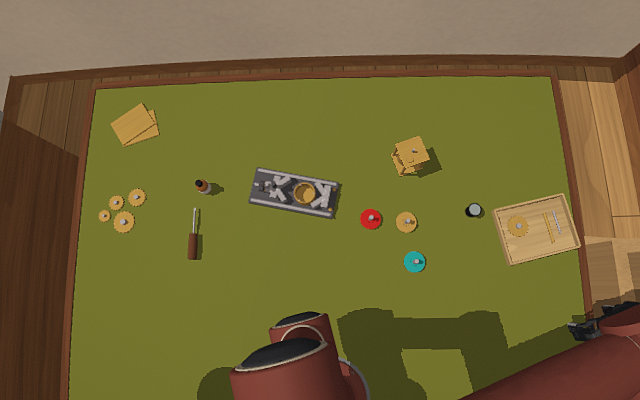

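View pics/scene0.png

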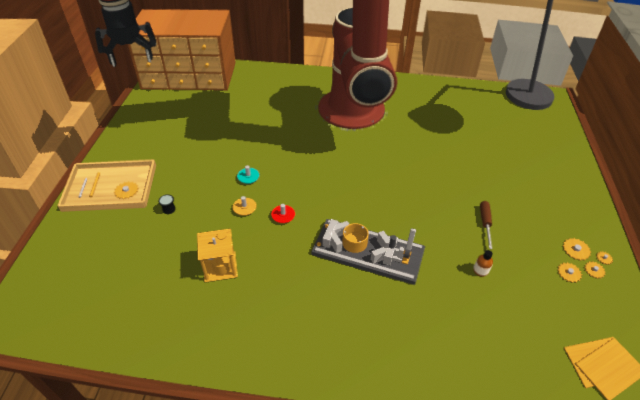

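Top view: brass lid candidates are the brass lid (406,222), the red lid (370,219), the turquoise lid (415,262), the gear in the tray (517,226) and the gears at (100-137,197-222). By the description (brass, flange and stub), I choose (406,222). In the scene view it is at (244,206), and the holder with the barrel is at (370,250). I'll check this in a close crop.

```bash
python3 - <<'E'
from h import *
from scipy.optimize import minimize
fs=[grab_frame("top"),grab_frame("scene")]
H=[max(spotter.outline_of(f,"holder"),key=lambda o:o["conf"])["region"] for f in fs]
def pts(p,loc):
    x,y,a=p; loc=np.array(loc,float);c,s=np.cos(a),np.sin(a)
    return np.c_[x+c*loc[:,0]-s*loc[:,1],y+s*loc[:,0]+c*loc[:,1],loc[:,2]]
bed=[(i*.055,j*.125,k) for i in(-1,1) for j in(-1,1) for k in(0,.015)]
S=4
def cost(p):
    e=0
    for f,r in zip(fs,H):
        hull=cv2.convexHull((proj(f,pts(p,bed))).astype(np.float32))[:,0]
        m=np.zeros((1600,2560),np.uint8);cv2.fillConvexPoly(m,np.round((hull+.5)*S).astype(int),1)
        m=cv2.resize(m.astype(np.float32),(640,400),interpolation=cv2.INTER_AREA)
        # ignore pixels above bed in picture (things standing up)
        e+=np.abs(m-r).sum()
    return e
best=min((minimize(cost,[.57,.093,a],method="Nelder-Mead",options=dict(initial_simplex=[[.57,.093,a],[.58,.093,a],[.57,.103,a],[.57,.093,a+.1]])) for a in(-.3,-.2,-.1,0,.1)),key=lambda r:r.fun)
print(best.x.round(4),best.fun)
p=best.x
ims=[]
for f,(u,v,w,h) in zip(fs,[(242,160,100,66),(305,205,130,86)]):
    im=cv2.cvtColor(f["pixels"],cv2.COLOR_RGB2BGR)[v:v+h,u:u+w];k=390/w
    im=cv2.resize(im,(390,258),interpolation=cv2.INTER_CUBIC)
    raw=im.copy()
    for z in(0,.015):
        q=(proj(f,pts(p,[(-.055,-.125,z),(.055,-.125,z),(.055,.125,z),(-.055,.125,z)]))-[u,v]+.5)*k
        cv2.polylines(im,[q.astype(int)],True,(0,0,255),1)
    for P,c in(((0,-.045,.053),(255,0,0)),):
        q=(proj(f,pts(p,[P]))[0]-[u,v]+.5)*k;cv2.circle(im,tuple(q.astype(int)),3,c,1)
    ims.append(np.vstack([raw,im]))
out=np.hstack(ims)
f=fs[0];l=cv2.resize(cv2.cvtColor(f["pixels"],cv2.COLOR_RGB2BGR)[205:240,388:424],None,fx=2,fy=2)
cv2.imwrite("pics/c1.png",out)
# lid / barrel colour masks
for f,n in zip(fs,("top","scene")):
    for t in("lid","barrel","jaw","lever"):
        for o in spotter.outline_of(f,t)[:4]:
            v,u=np.nonzero(o["region"]);print(n,t,round(o["conf"],2),o["extent"],f["pixels"][v,u].mean(0).round())
E
```

```text
[ 0.574   0.0867 -0.221 ] 1289.875
top lid 0.75 [395.6, 211.3, 418.0, 231.9] [178. 140.  73.]
top lid 0.69 [399.6, 249.4, 423.4, 269.1] [ 50. 153. 142.]
top lid 0.68 [362.5, 209.3, 383.1, 229.9] [186.  47.  41.]
top barrel 0.61 [292.5, 183.1, 313.3, 205.5] [140. 108.  58.]
top jaw 0.73 [257.5, 175.6, 290.5, 206.5] [122. 115. 112.]
top lever 0.62 [253.9, 182.3, 264.9, 190.2] [86. 80. 78.]
scene lid 0.87 [272.9, 208.7, 293.9, 224.3] [215.  32.  24.]
scene lid 0.75 [230.6, 194.9, 252.2, 214.2] [208. 158.  62.]
scene lid 0.67 [237.7, 165.9, 259.2, 182.8] [ 26. 175. 156.]
scene barrel 0.61 [342.0, 226.4, 368.2, 255.1] [156. 112.  40.]
scene jaw 0.61 [371.1, 228.2, 416.4, 268.4] [133. 125. 112.]
scene lever 0.61 [406.1, 230.2, 415.3, 259.5] [116. 109.  98.]
scene lever 0.18 [370.9, 228.6, 414.5, 265.7] [132. 124. 112.]
```

View pics/c1.png

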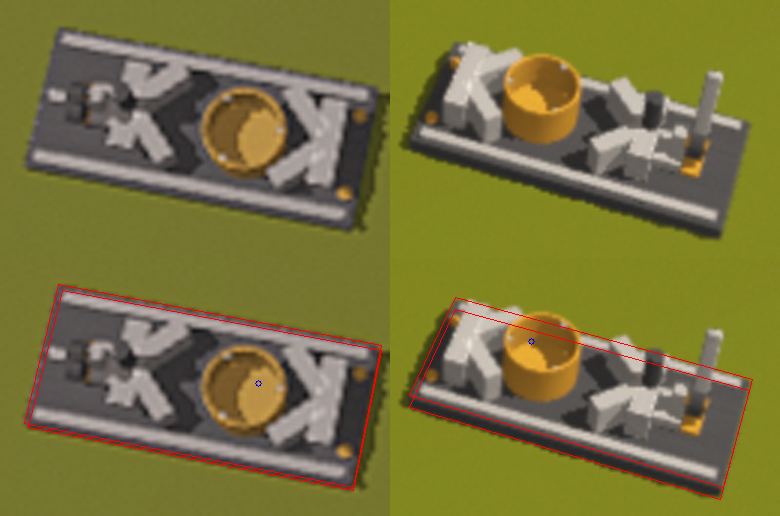

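The brass lid is confirmed: the only brass one with a stub, at top (406,222). In the crops the holder's fixed V is to the right (world -y), the barrel is near it, and the post (dark) and upright lever are to the left. Next I'll refine the fits, leaving out what stands on the bed.

```bash
cat > fit.py <<'E'
from h import *
from scipy.optimize import minimize
def pts(p,loc):
    x,y,a=p; loc=np.array(loc,float);c,s=np.cos(a),np.sin(a)
    return np.c_[x+c*loc[:,0]-s*loc[:,1],y+s*loc[:,0]+c*loc[:,1],loc[:,2]]
def ras(f,P,S=8):
    hull=cv2.convexHull(proj(f,P).astype(np.float32))[:,0]
    m=np.zeros((400*S,640*S),np.uint8);cv2.fillConvexPoly(m,np.round((hull+.5)*S).astype(int),1)
    return cv2.resize(m.astype(np.float32),(640,400),interpolation=cv2.INTER_AREA)
def cyl(x,y,r,z0,z1):
    t=np.linspace(0,2*np.pi,40);return np.vstack([np.c_[x+r*np.cos(t),y+r*np.sin(t),0*t+z] for z in(z0,z1)])
def fitcyl(fs,regs,parts,x0,ign=None):
    def cost(p):
        e=0
        for f,r in zip(fs,regs):
            m=np.maximum.reduce([ras(f,cyl(p[0],p[1],*c)) for c in parts]);e+=np.abs(m-r).sum()
        return e
    x,y=x0
    r=minimize(cost,x0,method="Nelder-Mead",options=dict(initial_simplex=[[x,y],[x+.006,y],[x,y+.006]],xatol=1e-4,fatol=.5,maxfev=45))
    return r.x.round(4),round(r.fun,1)
def reg(f,t,near=None):
    os=spotter.outline_of(f,t)
    if near is not None: os=[o for o in os if np.hypot((o["extent"][0]+o["extent"][2])/2-near[0],(o["extent"][1]+o["extent"][3])/2-near[1])<12]
    return os[0]["region"] if os else None
E
python3 - <<'E'
from fit import *
fs=[grab_frame("top"),grab_frame("scene")]
bed=[(i*.055,j*.125,k) for i in(-1,1) for j in(-1,1) for k in(0,.015)]
p0=[.574,.0867,-.221]
box=[(i,j,k) for i in(-.042,.04) for j in(-.12,.115) for k in(.015,.08)]
H=[reg(f,"holder") for f in fs]; I=[1-ras(f,pts(p0,box)) for f in fs]
def fit(ix):
    cost=lambda p:sum((np.abs(ras(fs[i],pts(p,bed))-H[i])*I[i]).sum() for i in ix)
    return minimize(cost,p0,method="Nelder-Mead",options=dict(initial_simplex=[p0,[.58,.087,-.22],[.57,.093,-.22],[.574,.087,-.19]],maxfev=90))
for ix in((0,1),(0,),(1,)):
    r=fit(ix);print("holder",ix,r.x.round(4),r.fun)
B=[reg(f,"barrel") for f in fs];L=[reg(fs[0],"lid",(406,222)),reg(fs[1],"lid",(241,205))]
LP=[(.0255,.003,.01),(.03,.01,.013),(.006,.013,.043)]
for ix in((0,1),(0,),(1,)):
    g=[fs[i] for i in ix]
    print("barrel",fitcyl(g,[B[i] for i in ix],[(.03,.015,.053)],(.565,.05)),"lid",fitcyl(g,[L[i] for i in ix],LP,(.475,-.232)))
# post triangulation
A=[ray(f,[q]) for f,q in zip(fs,[(274,185.6),(392.4,235.5)])]
(c1,d1),(c2,d2)=A;d1,d2=d1[0],d2[0]
k=np.linalg.lstsq(np.c_[d1,-d2],c2-c1,rcond=None)[0];print("post",c1+k[0]*d1,c2+k[1]*d2, at_z(fs[0],[(274,185.6)],.078),at_z(fs[1],[(392.4,235.5)],.078))
E
```

```text
holder (0, 1) [ 0.5746  0.0877 -0.2222] 111.694580078125
holder (0,) [ 0.5747  0.0889 -0.2228] 43.58837890625
holder (1,) [ 0.5749  0.0868 -0.2224] 54.696044921875
barrel (array([0.5619, 0.0519]), np.float64(82.9)) lid (array([ 0.4767, -0.2366]), np.float64(65.5))
barrel (array([0.5614, 0.0539]), np.float64(35.5)) lid (array([ 0.4769, -0.2339]), np.float64(19.7))
barrel (array([0.5626, 0.0511]), np.float64(26.4)) lid (array([ 0.4765, -0.2377]), np.float64(18.0))
post [0.57875189 0.13478814 0.07374127] [0.57873267 0.13524696 0.07380739] [[0.57762207 0.13412707 0.078     ]] [[0.58228695 0.1347916  0.078     ]]
```

```bash
cat > nav.py <<'E'
import sys
from h import *
from scipy.spatial.transform import Rotation as R
# nav.py frame x y z [yawdeg_of_tool_y];  frame w = world, h = holder (mm)
HP=np.array([.5747,.0878]);HA=-.2225
def h2w(x,y): c,s=np.cos(HA),np.sin(HA);return HP+[c*x-s*y,s*x+c*y]
def w2h(p): c,s=np.cos(HA),np.sin(HA);d=np.array(p)[:2]-HP;return np.array([c*d[0]+s*d[1],-s*d[0]+c*d[1]])
def nav(fr,x,y,z,ya=None):
    s=state();w,i,j,k=s["tool_rot"];M=R.from_quat([i,j,k,w]).as_matrix();p=np.array(s["tool_pos"])
    t=np.array([x,y,z])/1e3
    if fr=="h": t[:2]=h2w(*t[:2])
    d=M.T@(t-p)*1e3;a=np.arctan2(M[1,1],M[0,1])
    tu=0 if ya is None else -((ya-a+np.pi/2)%np.pi-np.pi/2)
    print("t",round(s["time"],2),"p",(p*1e3).round(1),"hold",(w2h(p)*1e3).round(1),"tilt",M[:,2].round(3),"yaw",round(a,3),"F",np.round(s["contact_force"],1),"w",round(s["gripper_width"],3),"j",np.round(s["joint_pos"],2))
    print("-> d",d.round(1),"turn",round(tu,3))
if __name__=="__main__":
    a=sys.argv;nav(a[1],*map(float,a[2:5]),*(map(float,a[5:6])))
E
python3 nav.py h 0 48 150 -.2225
```

```text
t 2.0 p [ 214.8 -586.9  250.3] hold [-202.2 -737.5] tilt [-0.  0. -1.] yaw -1.22 F [-0.1 -0.3 -0.1] w 1.001 j [-1.34  0.05  1.61 -0.    1.48 -0.12]
-> d [ 595.9 -550.2  100.3] turn -0.997
```

>>> {"op": "apply_moves", "data": {
  "series": [
    {"dx":596,"dy":-550,"dz":0,"turn":-0.997},
    {"dx":596,"dy":-550,"dz":0,"turn":-0.997},
    {"dx":596,"dy":-550,"dz":0,"turn":-0.997},
    {"dx":596,"dy":-550,"dz":0,"turn":-0.997},
    {"dx":596,"dy":-550,"dz":0,"turn":-0.997}
  ]
}}

```text
invalid input at $.series[0]: expected keys jaw, dx, dy, dz, turn
```

```bash
python3 nav.py h 0 48 150 -.2225
```

```text
t 2.0 p [ 214.8 -586.9  250.3] hold [-202.2 -737.5] tilt [-0.  0. -1.] yaw -1.22 F [-0.1 -0.3 -0.1] w 1.001 j [-1.34  0.05  1.61 -0.    1.48 -0.12]
-> d [ 595.9 -550.2  100.3] turn -0.997
```

>>> {"op": "apply_moves", "data": {
  "series": [
    {"jaw":0,"dx":596,"dy":-550,"dz":0,"turn":-0.997},
    {"jaw":0,"dx":596,"dy":-550,"dz":0,"turn":-0.997},
    {"jaw":0,"dx":596,"dy":-550,"dz":0,"turn":-0.997},
    {"jaw":0,"dx":596,"dy":-550,"dz":0,"turn":-0.997},
    {"jaw":0,"dx":596,"dy":-550,"dz":0,"turn":-0.997}
  ]
}}

```text
time: 2.42
tool_pos: [0.3104, -0.4, 0.2503]
tool_rot: [0.0, 0.882, 0.471, 0.0]
contact_force: [0.4, -0.1, 0.6]
gripper_width: 0.993
grasp_force: 0.0
```

```bash
python3 nav.py h 0 48 150 -.2225
```

```text
t 2.42 p [ 310.4 -400.   250.3] hold [-150.1 -534.1] tilt [ 0. -0. -1.] yaw -0.59 F [ 0.4 -0.1  0.6] w 0.993 j [-1.06 -0.24  1.88  0.    1.49 -0.47]
-> d [597.2 -68.9 100.3] turn -0.367
```

>>> {"op": "apply_moves", "data": {
  "series": [
    {"jaw":0,"dx":597,"dy":-69,"dz":0,"turn":-0.367},
    {"jaw":0,"dx":597,"dy":-69,"dz":0,"turn":-0.367},
    {"jaw":0,"dx":597,"dy":-69,"dz":0,"turn":-0.367},
    {"jaw":0,"dx":597,"dy":-69,"dz":0,"turn":-0.367},
    {"jaw":0,"dx":597,"dy":-69,"dz":0,"turn":-0.367}
  ]
}}

```text
time: 2.83
tool_pos: [0.4067, -0.2149, 0.2507]
tool_rot: [0.001, 0.783, 0.622, 0.0]
contact_force: [1.0, -0.2, -0.0]
gripper_width: 1.003
grasp_force: 0.0
```

```bash
python3 nav.py h 0 48 150 -.2225
```

```text
t 2.83 p [ 406.7 -214.9  250.7] hold [ -97.1 -332.4] tilt [ 0.001 -0.001 -1.   ] yaw -0.228 F [ 1.  -0.2 -0. ] w 1.003 j [-0.65 -0.36  1.98  0.    1.52 -0.42]
-> d [381.   94.8 100.6] turn -0.006
```

>>> {"op": "apply_moves", "data": {
  "series": [
    {"jaw":0,"dx":381,"dy":95,"dz":0,"turn":0},
    {"jaw":0,"dx":381,"dy":95,"dz":0,"turn":0},
    {"jaw":0,"dx":381,"dy":95,"dz":0,"turn":0},
    {"jaw":0,"dx":381,"dy":95,"dz":0,"turn":0},
    {"jaw":0,"dx":381,"dy":95,"dz":0,"turn":0}
  ]
}}

```text
time: 3.25
tool_pos: [0.5016, -0.0292, 0.2507]
tool_rot: [0.0, 0.783, 0.622, 0.0]
contact_force: [1.2, -0.3, 0.2]
gripper_width: 0.998
grasp_force: 0.0
```

>>> {"op": "apply_moves", "data": {
  "series": [
    {"jaw":0.3,"dx":170,"dy":43,"dz":0,"turn":0},
    {"jaw":0.3,"dx":170,"dy":43,"dz":0,"turn":0},
    {"jaw":0.3,"dx":170,"dy":43,"dz":0,"turn":0},
    {"jaw":0.3,"dx":170,"dy":43,"dz":0,"turn":0},
    {"jaw":0.3,"dx":170,"dy":43,"dz":0,"turn":0}
  ]
}}

```text
time: 3.67
tool_pos: [0.5827, 0.1295, 0.2501]
tool_rot: [-0.001, 0.781, 0.624, 0.001]
contact_force: [-0.3, 0.1, 0.1]
gripper_width: 0.702
grasp_force: 0.0
```

```bash
python3 nav.py h 0 48 120 -.2225
```

```text
t 3.67 p [582.7 129.5 250.1] hold [-1.4 42.4] tilt [ 0.001  0.002 -1.   ] yaw -0.223 F [-0.3  0.1  0.1] w 0.702 j [ 0.09 -0.01  1.68  0.    1.47  0.32]
-> d [  5.3   1.4 130.1] turn -0.001
```

>>> {"op": "apply_moves", "data": {
  "series": [
    {"jaw":0.3,"dx":5,"dy":1.5,"dz":40,"turn":0},
    {"jaw":0.3,"dx":5,"dy":1.5,"dz":80,"turn":0},
    {"jaw":0.3,"dx":5,"dy":1.5,"dz":120,"turn":0},
    {"jaw":0.3,"dx":5,"dy":1.5,"dz":150,"turn":0},
    {"jaw":0.3,"dx":5,"dy":1.5,"dz":150,"turn":0}
  ]
}}

```text
time: 4.08
tool_pos: [0.5782, 0.1284, 0.0919]
tool_rot: [-0.004, 0.783, 0.622, -0.006]
contact_force: [-1.9, -0.5, -1.4]
gripper_width: 0.699
grasp_force: 0.0
```

```bash
python3 nav.py h 0 48 72 -.2225; python3 - <<'E'
from h import *
f=grab_frame("scene");g=grab_frame("top")
a=[cv2.resize(cv2.cvtColor(x["pixels"],cv2.COLOR_RGB2BGR)[v:v+h,u:u+w],(390,390)) for x,(u,v,w,h) in((g,(240,140,100,100)),(f,(315,165,110,110)))]
cv2.imwrite("pics/c2.png",np.hstack(a))
E
```

```text
t 4.08 p [578.2 128.4  91.9] hold [-5.5 40.3] tilt [-0.015 -0.002 -1.   ] yaw -0.228 F [-1.9 -0.5 -1.4] w 0.699 j [ 0.09  0.13  1.8  -0.    1.22  0.32]
-> d [ 7.8  5.7 19.8] turn -0.006
```

View pics/c2.png

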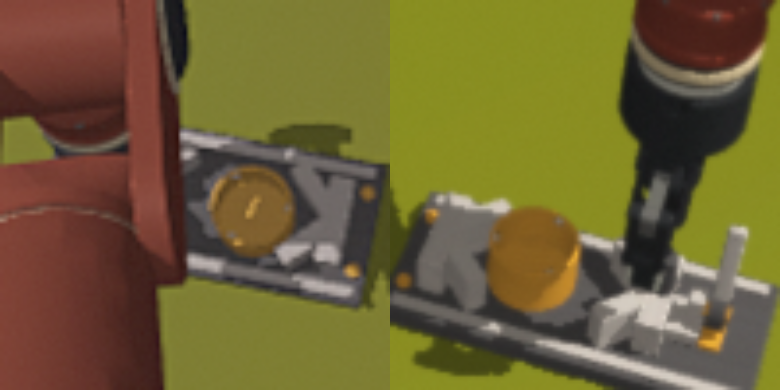

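The gripper is at the post (scene crop ~(650,270)), clear of the lever at (735,260). The barrel is untouched. I'll let it settle first.

>>> {"op": "apply_moves", "data": {
  "series": [
    {"jaw":0.3,"dx":0,"dy":0,"dz":0,"turn":0},
    {"jaw":0.3,"dx":0,"dy":0,"dz":0,"turn":0}
  ]
}}

```text
time: 4.35
tool_pos: [0.5863, 0.1292, 0.1041]
tool_rot: [0.002, 0.783, 0.622, 0.003]
contact_force: [0.3, -0.2, 0.3]
gripper_width: 0.703
grasp_force: 0.0
```

```bash
python3 nav.py h 0 48 72 -.2225
```

```text
t 4.35 p [586.3 129.2 104.1] hold [ 2.1 42.9] tilt [ 0.006  0.001 -1.   ] yaw -0.228 F [ 0.3 -0.2  0.3] w 0.703 j [ 0.09  0.12  1.79 -0.    1.22  0.32]
-> d [ 5.  -2.4 32.1] turn -0.006
```

>>> {"op": "apply_moves", "data": {
  "series": [
    {"jaw":0.3,"dx":5,"dy":-2,"dz":16,"turn":0},
    {"jaw":0.3,"dx":5,"dy":-2,"dz":32,"turn":0},
    {"jaw":0.3,"dx":5,"dy":-2,"dz":32,"turn":0},
    {"jaw":0.5,"dx":5,"dy":-2,"dz":32,"turn":0},
    {"jaw":0.6,"dx":5,"dy":-2,"dz":32,"turn":0}
  ]
}}

```text
time: 4.77
tool_pos: [0.5844, 0.1345, 0.0705]
tool_rot: [0.001, 0.783, 0.622, 0.001]
contact_force: [0.3, 0.6, -0.2]
gripper_width: 0.428
grasp_force: 0.0
```

```bash
python3 nav.py h 0 48 72 -.2225
```

```text
t 4.77 p [584.4 134.5  70.5] hold [-0.8 47.7] tilt [ 0.003  0.    -1.   ] yaw -0.228 F [ 0.3  0.6 -0.2] w 0.428 j [ 0.1   0.17  1.81 -0.    1.16  0.33]
-> d [ 0.4  0.8 -1.5] turn -0.006
```

>>> {"op": "apply_moves", "data": {
  "series": [
    {"jaw":0.76,"dx":0,"dy":0,"dz":0,"turn":0},
    {"jaw":0.8,"dx":0,"dy":0,"dz":0,"turn":0},
    {"jaw":0.82,"dx":0,"dy":0,"dz":0,"turn":0},
    {"jaw":0.86,"dx":0,"dy":0,"dz":0,"turn":0},
    {"jaw":0.9,"dx":0,"dy":0,"dz":0,"turn":0}
  ]
}}

```text
time: 5.18
tool_pos: [0.5855, 0.1342, 0.0702]
tool_rot: [0.002, 0.783, 0.622, 0.002]
contact_force: [4.5, -1.7, 1.1]
gripper_width: 0.138
grasp_force: 58.4
```

```bash
python3 nav.py h 0 48 72 -.2225
```

```text
t 5.18 p [585.5 134.2  70.2] hold [ 0.3 47.6] tilt [ 0.006 -0.    -1.   ] yaw -0.228 F [ 4.5 -1.7  1.1] w 0.138 j [ 0.1   0.17  1.81 -0.    1.16  0.33]
-> d [ 0.4 -0.3 -1.8] turn -0.006
```

>>> {"op": "apply_moves", "data": {
  "series": [
    {"jaw":0.9,"dx":-8,"dy":0,"dz":0,"turn":0},
    {"jaw":0.9,"dx":-16,"dy":0,"dz":0,"turn":0},
    {"jaw":0.9,"dx":-24,"dy":0,"dz":0,"turn":0},
    {"jaw":0.9,"dx":-32,"dy":0,"dz":0,"turn":0},
    {"jaw":0.9,"dx":-37,"dy":0,"dz":0,"turn":0}
  ]
}}

```text
time: 5.6
tool_pos: [0.5777, 0.0987, 0.0703]
tool_rot: [0.002, 0.783, 0.622, 0.004]
contact_force: [7.8, 4.7, -2.2]
gripper_width: 0.142
grasp_force: 58.7
```

```bash
python3 nav.py h 0 3 72 -.2225
```

```text
t 5.6 p [577.7  98.7  70.3] hold [ 0.5 11.3] tilt [ 0.008  0.002 -1.   ] yaw -0.229 F [ 7.8  4.7 -2.2] w 0.142 j [0.04 0.13 1.84 0.   1.15 0.27]
-> d [-8.3 -0.4 -1.8] turn -0.006
```

>>> {"op": "apply_moves", "data": {
  "series": [
    {"jaw":0.9,"dx":-2,"dy":0,"dz":0,"turn":0},
    {"jaw":0.9,"dx":-4,"dy":0,"dz":0,"turn":0},
    {"jaw":0.9,"dx":-6,"dy":0,"dz":0,"turn":0},
    {"jaw":0.9,"dx":-7,"dy":0,"dz":0,"turn":0},
    {"jaw":0.9,"dx":-8,"dy":0,"dz":0,"turn":0}
  ]
}}

```text
time: 6.02
tool_pos: [0.5761, 0.0917, 0.0703]
tool_rot: [0.001, 0.783, 0.622, 0.004]
contact_force: [9.5, 6.6, -2.2]
gripper_width: 0.138
grasp_force: 58.6
```

```bash
python3 nav.py h 0 3 72 -.2225
```

```text
t 6.02 p [576.1  91.7  70.3] hold [0.5 4.1] tilt [ 0.008  0.003 -1.   ] yaw -0.229 F [ 9.5  6.6 -2.2] w 0.138 j [0.03 0.13 1.85 0.   1.15 0.26]
-> d [-1.1 -0.5 -1.8] turn -0.006
```

>>> {"op": "apply_moves", "data": {
  "series": [
    {"jaw":0.9,"dx":-1.5,"dy":0,"dz":0,"turn":0},
    {"jaw":0.9,"dx":-3,"dy":0,"dz":0,"turn":0},
    {"jaw":0.9,"dx":-3,"dy":0,"dz":0,"turn":0}
  ]
}}

```text
time: 6.27
tool_pos: [0.576, 0.0913, 0.0702]
tool_rot: [-0.0, 0.783, 0.622, 0.007]
contact_force: [12.5, 14.5, -5.3]
gripper_width: 0.142
grasp_force: 58.5
```

```bash
python3 nav.py h 0 3 72 -.2225
```

```text
t 6.27 p [576.   91.3  70.2] hold [0.5 3.7] tilt [ 0.011  0.009 -1.   ] yaw -0.229 F [12.5 14.5 -5.3] w 0.142 j [0.03 0.13 1.85 0.01 1.15 0.25]
-> d [-0.7 -0.4 -1.8] turn -0.007
```

Snug at about 43.9 mm, with the force rising. I'll release and rise.

>>> {"op": "apply_moves", "data": {
  "series": [
    {"jaw":0.6,"dx":2,"dy":0,"dz":0,"turn":0},
    {"jaw":0.5,"dx":2,"dy":0,"dz":0,"turn":0},
    {"jaw":0.5,"dx":2,"dy":0,"dz":-30,"turn":0},
    {"jaw":0.5,"dx":2,"dy":0,"dz":-65,"turn":0},
    {"jaw":0.8,"dx":2,"dy":0,"dz":-75,"turn":0}
  ]
}}

```text
time: 6.68
tool_pos: [0.575, 0.0895, 0.1486]
tool_rot: [0.002, 0.783, 0.622, 0.003]
contact_force: [0.6, -0.7, 0.6]
gripper_width: 0.373
grasp_force: 0.0
```

```bash
python3 nav.py h 40 42 145 -.2225
```

```text
t 6.68 p [575.   89.5 148.6] hold [-0.1  1.7] tilt [ 0.007 -0.    -1.   ] yaw -0.228 F [ 0.6 -0.7  0.6] w 0.373 j [ 0.03  0.03  1.81 -0.    1.29  0.25]
-> d [40.5 39.9  3.9] turn -0.006
```

>>> {"op": "apply_moves", "data": {
  "series": [
    {"jaw":1,"dx":20,"dy":20,"dz":0,"turn":0},
    {"jaw":1,"dx":40,"dy":40,"dz":0,"turn":0},
    {"jaw":1,"dx":40,"dy":40,"dz":0,"turn":0},
    {"jaw":1,"dx":40,"dy":40,"dz":25,"turn":0},
    {"jaw":1,"dx":40,"dy":40,"dz":43,"turn":0}
  ]
}}

```text
time: 7.1
tool_pos: [0.6209, 0.1194, 0.1]
tool_rot: [0.0, 0.783, 0.622, 0.0]
contact_force: [-1.1, -0.5, -0.5]
gripper_width: 0.002
grasp_force: 0.0
```

>>> {"op": "apply_moves", "data": {
  "series": [
    {"jaw":1,"dx":0,"dy":0,"dz":0,"turn":0}
  ]
}}

```text
time: 7.18
tool_pos: [0.617, 0.1189, 0.0951]
tool_rot: [-0.003, 0.783, 0.622, -0.004]
contact_force: [-0.5, -0.4, -1.2]
gripper_width: 0.004
grasp_force: 0.0
```

```bash
python3 nav.py h 15 42 105 -.2225
```

```text
t 7.18 p [617.  118.9  95.1] hold [34.4 39.7] tilt [-0.009 -0.001 -1.   ] yaw -0.228 F [-0.5 -0.4 -1.2] w 0.004 j [ 0.07  0.2   1.72 -0.    1.23  0.3 ]
-> d [  2.2 -19.5  -9.8] turn -0.006
```

>>> {"op": "apply_moves", "data": {
  "series": [
    {"jaw":1,"dx":2,"dy":-12,"dz":0,"turn":0},
    {"jaw":1,"dx":2,"dy":-24,"dz":0,"turn":0},
    {"jaw":1,"dx":2,"dy":-36,"dz":0,"turn":0},
    {"jaw":1,"dx":2,"dy":-46,"dz":3,"turn":0},
    {"jaw":1,"dx":2,"dy":-54,"dz":8,"turn":0}
  ]
}}

```text
time: 7.6
tool_pos: [0.5687, 0.1336, 0.0938]
tool_rot: [0.001, 0.783, 0.622, 0.001]
contact_force: [1.5, -0.9, 2.9]
gripper_width: 0.003
grasp_force: 1.1
```

```bash
python3 nav.py h -26.3 42 81 -.2225
```

```text
t 7.6 p [568.7 133.6  93.8] hold [-15.9  43.3] tilt [ 0.003 -0.    -1.   ] yaw -0.228 F [ 1.5 -0.9  2.9] w 0.003 j [ 0.1   0.1   1.83 -0.    1.2   0.33]
-> d [ -1.4 -10.4  12.8] turn -0.006
```

>>> {"op": "apply_moves", "data": {
  "series": [
    {"jaw":1,"dx":-1,"dy":-6,"dz":6,"turn":0},
    {"jaw":1,"dx":-1,"dy":-10,"dz":12,"turn":0},
    {"jaw":1,"dx":-1,"dy":-15,"dz":18,"turn":0},
    {"jaw":1,"dx":-1,"dy":-19,"dz":24,"turn":0},
    {"jaw":1,"dx":-1,"dy":-22,"dz":30,"turn":0}
  ]
}}

```text
time: 8.02
tool_pos: [0.5494, 0.1374, 0.0642]
tool_rot: [0.002, 0.783, 0.622, 0.003]
contact_force: [4.5, -1.5, 4.9]
gripper_width: 0.002
grasp_force: 2.9
```

```bash
python3 nav.py h -38 42 63 -.2225
```

```text
t 8.02 p [549.4 137.4  64.2] hold [-35.6  42.8] tilt [ 0.007 -0.001 -1.   ] yaw -0.228 F [ 4.5 -1.5  4.9] w 0.002 j [ 0.11  0.1   1.89 -0.    1.14  0.34]
-> d [-0.8 -2.4  1.1] turn -0.005
```

>>> {"op": "apply_moves", "data": {
  "series": [
    {"jaw":1,"dx":0,"dy":-2,"dz":2,"turn":0},
    {"jaw":1,"dx":0,"dy":-3,"dz":4,"turn":0},
    {"jaw":1,"dx":0,"dy":-4,"dz":6,"turn":0},
    {"jaw":1,"dx":0,"dy":-4,"dz":8,"turn":0},
    {"jaw":1,"dx":0,"dy":-4,"dz":8,"turn":0}
  ]
}}

```text
time: 8.43
tool_pos: [0.5494, 0.1378, 0.0629]
tool_rot: [0.005, 0.783, 0.622, 0.004]
contact_force: [-4.0, -2.6, 33.6]
gripper_width: 0.001
grasp_force: 16.3
```

```bash
python3 nav.py h -38 42 63 -.2225
```

```text
t 8.43 p [549.4 137.8  62.9] hold [-35.7  43.2] tilt [ 0.012 -0.002 -1.   ] yaw -0.228 F [-4.  -2.6 33.6] w 0.001 j [ 0.12  0.1   1.9  -0.    1.13  0.35]
-> d [-1.2 -2.3 -0.1] turn -0.005
```

>>> {"op": "apply_moves", "data": {
  "series": [
    {"jaw":1,"dx":0,"dy":0,"dz":-30,"turn":0},
    {"jaw":1,"dx":0,"dy":0,"dz":-70,"turn":0},
    {"jaw":0.9,"dx":-20,"dy":-10,"dz":-110,"turn":0},
    {"jaw":0.7,"dx":-60,"dy":-20,"dz":-130,"turn":0},
    {"jaw":0.5,"dx":-100,"dy":-30,"dz":-130,"turn":0}
  ]
}}

```text
time: 8.85
tool_pos: [0.4961, 0.0536, 0.189]
tool_rot: [0.003, 0.782, 0.623, 0.003]
contact_force: [0.9, -0.7, 0.9]
gripper_width: 0.372
grasp_force: 0.0
```

```bash
python3 nav.py w 477 -236 150 -.2225
```

```text
t 8.85 p [496.1  53.6 189. ] hold [-69.1 -50.7] tilt [ 0.008 -0.    -1.   ] yaw -0.225 F [ 0.9 -0.7  0.9] w 0.372 j [-0.04 -0.22  1.97  0.    1.38  0.18]
-> d [-286.7   45.6   38.8] turn -0.002
```

>>> {"op": "apply_moves", "data": {
  "series": [
    {"jaw":0.5,"dx":-287,"dy":46,"dz":0,"turn":0},
    {"jaw":0.5,"dx":-287,"dy":46,"dz":0,"turn":0},
    {"jaw":0.5,"dx":-287,"dy":46,"dz":0,"turn":0},
    {"jaw":0.5,"dx":-287,"dy":46,"dz":0,"turn":0},
    {"jaw":0.5,"dx":-287,"dy":46,"dz":0,"turn":0}
  ]
}}

```text
time: 9.27
tool_pos: [0.4785, -0.1559, 0.1829]
tool_rot: [-0.001, 0.783, 0.622, -0.0]
contact_force: [1.2, -0.7, -0.6]
gripper_width: 0.496
grasp_force: 0.0
```

>>> {"op": "apply_moves", "data": {
  "series": [
    {"jaw":0.5,"dx":-40,"dy":7,"dz":0,"turn":0},
    {"jaw":0.5,"dx":-75,"dy":13,"dz":20,"turn":0},
    {"jaw":0.5,"dx":-75,"dy":13,"dz":40,"turn":0},
    {"jaw":0.5,"dx":-75,"dy":13,"dz":40,"turn":0}
  ]
}}

```text
time: 9.6
tool_pos: [0.4721, -0.2302, 0.1385]
tool_rot: [-0.005, 0.784, 0.621, -0.001]
contact_force: [-1.5, 1.4, -0.8]
gripper_width: 0.496
grasp_force: 0.0
```

```bash
python3 nav.py w 477 -236 100 -.2225; python3 - <<'E'
from fit import *
fs=[grab_frame("top"),grab_frame("scene")]
B=[reg(f,"barrel",q) for f,q in zip(fs,((303,194),(355,240)))]
for ix in((0,1),(0,),(1,)):
    g=[i for i in ix if B[i] is not None]
    if g: print("barrel",fitcyl([fs[i] for i in g],[B[i] for i in g],[(.03,.015,.053)],(.565,.045)))
ims=[cv2.resize(cv2.cvtColor(x["pixels"],cv2.COLOR_RGB2BGR)[v:v+h,u:u+w],(390,270),interpolation=cv2.INTER_CUBIC) for x,(u,v,w,h) in((fs[0],(240,160,104,72)),(fs[1],(305,205,130,90)),(fs[0],(354,190,104,72)),(fs[1],(190,150,130,90)))]
cv2.imwrite("pics/c3.png",np.vstack([np.hstack(ims[:2]),np.hstack(ims[2:])]))
E
```

```text
t 9.6 p [ 472.1 -230.2  138.5] hold [ -29.9 -332.9] tilt [-0.008  0.006 -1.   ] yaw -0.232 F [-1.5  1.4 -0.8] w 0.496 j [-0.6  -0.08  1.94  0.    1.29 -0.36]
-> d [-4.6  6.5 38.4] turn -0.009
barrel (array([0.5635, 0.0435]), np.float64(179.8))
barrel (array([0.5644, 0.0455]), np.float64(38.4))
barrel (array([0.5632, 0.0417]), np.float64(118.2))
```

View pics/c3.png

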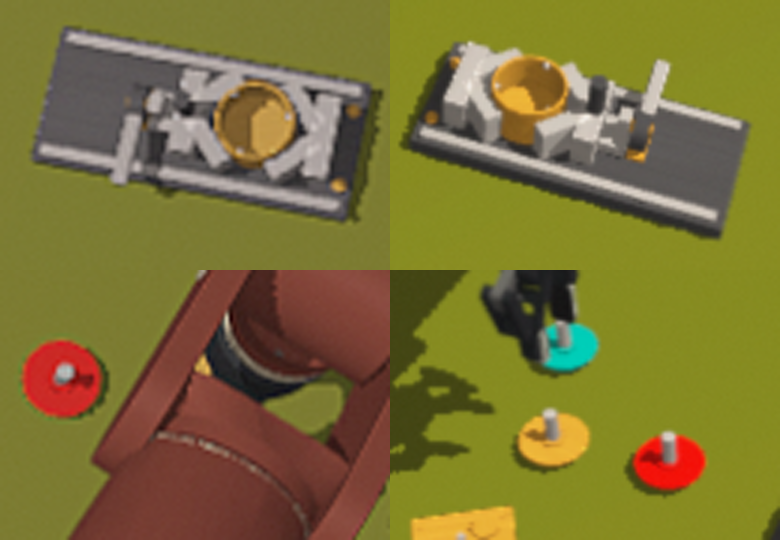

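The jaw is closed on the barrel (top crop ~(255,120)) and the lever lies flat over the -x edge (~(125,150)). The brass lid stands alone at scene crop (553,437), with the gripper above it.

>>> {"op": "apply_moves", "data": {
  "series": [
    {"jaw":0.5,"dx":0,"dy":0,"dz":0,"turn":0},
    {"jaw":0.5,"dx":0,"dy":0,"dz":0,"turn":0}
  ]
}}

```text
time: 9.97
tool_pos: [0.4762, -0.2297, 0.1452]
tool_rot: [0.001, 0.782, 0.623, 0.0]
contact_force: [0.5, -0.1, 0.3]
gripper_width: 0.503
grasp_force: 0.0
```

```bash
python3 nav.py w 476.7 -236.2 37 -.2225
```

```text
t 9.97 p [ 476.2 -229.7  145.2] hold [ -26.  -331.4] tilt [ 0.002 -0.001 -1.   ] yaw -0.226 F [ 0.5 -0.1  0.3] w 0.503 j [-0.59 -0.09  1.93  0.    1.29 -0.36]
-> d [ -6.2   1.7 108.2] turn -0.004
```

>>> {"op": "apply_moves", "data": {
  "series": [
    {"jaw":0.5,"dx":-6,"dy":2,"dz":30,"turn":0},
    {"jaw":0.5,"dx":-6,"dy":2,"dz":60,"turn":0},
    {"jaw":0.5,"dx":-6,"dy":2,"dz":85,"turn":0},
    {"jaw":0.5,"dx":-6,"dy":2,"dz":85,"turn":0},
    {"jaw":0.5,"dx":-6,"dy":2,"dz":85,"turn":0}
  ]
}}

```text
time: 10.38
tool_pos: [0.4754, -0.2356, 0.0582]
tool_rot: [-0.001, 0.783, 0.622, -0.0]
contact_force: [0.3, -0.4, 0.6]
gripper_width: 0.5
grasp_force: 0.0
```

```bash
python3 nav.py w 476.7 -236.2 37 -.2225; python3 - <<'E'
from h import *
f=grab_frame("scene")
print(proj(f,[(.4767,-.2362,.043)]))
cv2.imwrite("pics/c4.png",cv2.resize(cv2.cvtColor(f["pixels"],cv2.COLOR_RGB2BGR)[140:230,190:310],(720,540),interpolation=cv2.INTER_CUBIC))
E
```

```text
t 10.38 p [ 475.4 -235.6   58.2] hold [ -25.5 -337.3] tilt [-0.002  0.002 -1.   ] yaw -0.227 F [ 0.3 -0.4  0.6] w 0.5 j [-0.6   0.03  1.98  0.    1.14 -0.37]
-> d [-0.3  1.5 21.2] turn -0.005
[[243.18797247 196.79132914]]
```

View pics/c4.png

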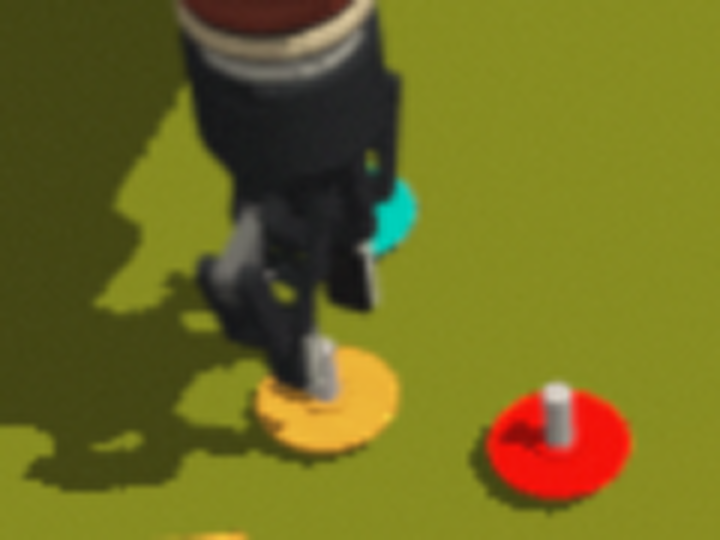

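The brass flange is at (328,398) in the crop, with the stub hidden between the two fingers, so the gripper is aligned. I'll descend and grip.

>>> {"op": "apply_moves", "data": {
  "series": [
    {"jaw":0.5,"dx":0,"dy":1,"dz":12,"turn":0},
    {"jaw":0.5,"dx":0,"dy":1,"dz":19,"turn":0},
    {"jaw":0.7,"dx":0,"dy":1,"dz":20,"turn":0},
    {"jaw":0.8,"dx":0,"dy":1,"dz":20,"turn":0},
    {"jaw":0.85,"dx":0,"dy":1,"dz":20,"turn":0}
  ]
}}

```text
time: 10.85
tool_pos: [0.4772, -0.2369, 0.0391]
tool_rot: [0.0, 0.783, 0.622, 0.0]
contact_force: [-0.4, -0.1, -0.2]
gripper_width: 0.153
grasp_force: 0.1
```

>>> {"op": "apply_moves", "data": {
  "series": [
    {"jaw":0.9,"dx":0,"dy":0,"dz":0,"turn":0},
    {"jaw":0.95,"dx":0,"dy":0,"dz":0,"turn":0},
    {"jaw":0.95,"dx":0,"dy":0,"dz":0,"turn":0},
    {"jaw":0.95,"dx":0,"dy":0,"dz":0,"turn":0}
  ]
}}

```text
time: 11.18
tool_pos: [0.4773, -0.237, 0.0393]
tool_rot: [0.0, 0.783, 0.622, 0.0]
contact_force: [0.9, 0.4, 1.9]
gripper_width: 0.114
grasp_force: 58.5
```

```bash
python3 nav.py w 476.7 -236.2 37 -.2225
```

```text
t 11.18 p [ 477.3 -237.    39.3] hold [ -23.3 -338.3] tilt [ 0.001 -0.    -1.   ] yaw -0.228 F [0.9 0.4 1.9] w 0.114 j [-0.6   0.07  1.98  0.    1.1  -0.37]
-> d [ 0.6 -0.8  2.3] turn -0.006
```

>>> {"op": "apply_moves", "data": {
  "series": [
    {"jaw":0.95,"dx":0,"dy":0,"dz":-20,"turn":0},
    {"jaw":0.95,"dx":0,"dy":0,"dz":-60,"turn":0},
    {"jaw":0.95,"dx":0,"dy":0,"dz":-100,"turn":0},
    {"jaw":0.95,"dx":40,"dy":0,"dz":-115,"turn":0},
    {"jaw":0.95,"dx":80,"dy":5,"dz":-115,"turn":0}
  ]
}}

```text
time: 11.6
tool_pos: [0.5024, -0.162, 0.16]
tool_rot: [0.005, 0.784, 0.62, 0.002]
contact_force: [1.4, 0.2, -1.7]
gripper_width: 0.116
grasp_force: 58.7
```

```bash
python3 nav.py w 564.3 43.7 130 -.2225
```

```text
t 11.6 p [ 502.4 -162.   160. ] hold [ -15.4 -259.6] tilt [ 0.009 -0.005 -1.   ] yaw -0.233 F [ 1.4  0.2 -1.7] w 0.116 j [-0.45 -0.11  1.93 -0.    1.31 -0.22]
-> d [214.5  12.5  29.6] turn -0.01
```

>>> {"op": "apply_moves", "data": {
  "series": [
    {"jaw":0.95,"dx":40,"dy":2,"dz":0,"turn":0},
    {"jaw":0.95,"dx":80,"dy":5,"dz":0,"turn":0},
    {"jaw":0.95,"dx":120,"dy":7,"dz":0,"turn":-0.006},
    {"jaw":0.95,"dx":160,"dy":9,"dz":0,"turn":-0.006},
    {"jaw":0.95,"dx":195,"dy":11,"dz":0,"turn":-0.006}
  ]
}}

```text
time: 12.02
tool_pos: [0.5546, 0.03, 0.1536]
tool_rot: [-0.0, 0.781, 0.625, -0.0]
contact_force: [-0.9, 0.3, -1.4]
gripper_width: 0.113
grasp_force: 58.7
```

>>> {"op": "apply_moves", "data": {
  "series": [
    {"jaw":0.95,"dx":10,"dy":1,"dz":0,"turn":0},
    {"jaw":0.95,"dx":10,"dy":1,"dz":10,"turn":0},
    {"jaw":0.95,"dx":10,"dy":1,"dz":10,"turn":0},
    {"jaw":0.95,"dx":10,"dy":1,"dz":10,"turn":0}
  ]
}}

```text
time: 12.35
tool_pos: [0.5566, 0.0359, 0.1421]
tool_rot: [-0.001, 0.781, 0.624, -0.001]
contact_force: [0.8, -0.2, -0.9]
gripper_width: 0.114
grasp_force: 58.7
```

```bash
python3 nav.py w 564.3 43.7 105 -.2225;python3 - <<'E'
from fit import *
s=state()["tool_pos"]
fs=[grab_frame("scene"),grab_frame("top")]
z=s[2]-.0393
LP=[(.0255,z+.003,z+.01),(.03,z+.01,z+.013)]
for f,n in zip(fs,("scene","top")):
    q=proj(f,[(s[0],s[1],z+.01)])[0];print(n,q)
    for t in("lid","barrel"):
        r=reg(f,t,q)
        if r is not None: print(t,fitcyl([f],[r],LP if t=="lid" else [(.03,.015,.053)],s[:2] if t=="lid" else (.564,.0437)))
f=fs[0];cv2.imwrite("pics/c5.png",cv2.resize(cv2.cvtColor(f["pixels"],cv2.COLOR_RGB2BGR)[180:270,300:420],(720,540),interpolation=cv2.INTER_CUBIC))
E
```

```text
t 12.35 p [556.6  35.9 142.1] hold [ -6.2 -54.6] tilt [-0.003 -0.    -1.   ] yaw -0.223 F [ 0.8 -0.2 -0.9] w 0.114 j [-0.07 -0.01  1.87 -0.    1.29  0.15]
-> d [ 9.3  5.9 37.1] turn -0.001
scene [350.49181486 212.31574449]
lid (array([0.5558, 0.0363]), np.float64(178.6))
top [308.94770534 188.94889142]
```

View pics/c5.png

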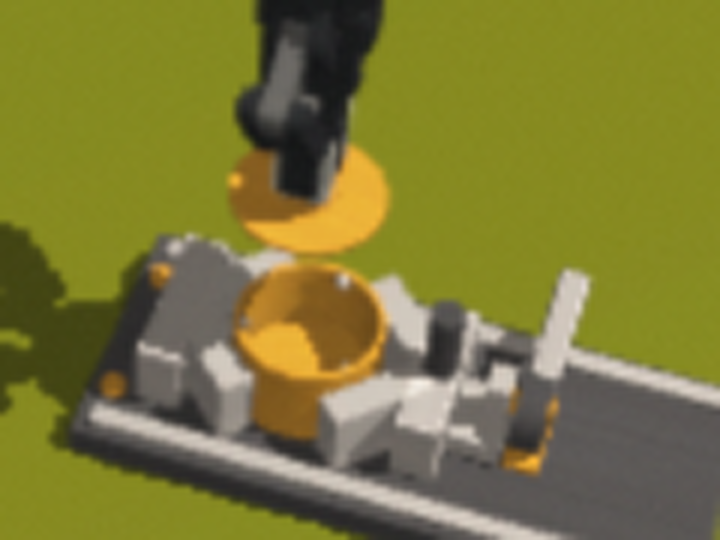

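The lid is gripped level, with the flange centred at crop (308,195). The barrel mouth is at (310,320), clear of the post at (443,335). I'll lower it to just above the rim and compare there.

>>> {"op": "apply_moves", "data": {
  "series": [
    {"jaw":0.95,"dx":9,"dy":6,"dz":15,"turn":0},
    {"jaw":0.95,"dx":9,"dy":6,"dz":30,"turn":0},
    {"jaw":0.95,"dx":9,"dy":6,"dz":37,"turn":0},
    {"jaw":0.95,"dx":9,"dy":6,"dz":37,"turn":0},
    {"jaw":0.95,"dx":9,"dy":6,"dz":37,"turn":0}
  ]
}}

```text
time: 13.07
tool_pos: [0.5653, 0.0443, 0.1066]
tool_rot: [-0.0, 0.781, 0.624, -0.0]
contact_force: [-0.6, 0.2, -0.5]
gripper_width: 0.113
grasp_force: 58.7
```

```bash
python3 nav.py w 564.3 43.7 105 -.2225;python3 - <<'E'
from fit import *
s=state()["tool_pos"]
fs=[grab_frame("scene"),grab_frame("top")]
z=s[2]-.0393
for f,n,w in zip(fs,("scene","top"),((300,180),(260,150))):
    # orange mask of flange upper face + below
    for t in("lid","barrel"):
        for o in spotter.outline_of(f,t):
            print(n,t,round(o["conf"],2),o["extent"])
    im=cv2.resize(cv2.cvtColor(f["pixels"],cv2.COLOR_RGB2BGR)[w[1]:w[1]+90,w[0]:w[0]+120],(720,540),interpolation=cv2.INTER_CUBIC)
    d=lambda P,c:[cv2.polylines(im,[((proj(f,P)-w+.5)*6).astype(int)],True,c,1)]
    t=np.linspace(0,2*np.pi,60);C=lambda x,y,r,z:np.c_[x+r*np.cos(t),y+r*np.sin(t),0*t+z]
    d(C(s[0],s[1],.03,z+.013),(255,0,0));d(C(.5643,.0437,.03,.053),(0,0,255));d(C(.5643,.0437,.03,.015),(0,0,255))
    cv2.imwrite(f"pics/c6{n}.png",im)
E
```

```text
t 13.07 p [565.3  44.3 106.6] hold [  0.5 -44.5] tilt [-0.001  0.    -1.   ] yaw -0.222 F [-0.6  0.2 -0.5] w 0.113 j [-0.05  0.05  1.87 -0.    1.23  0.17]
-> d [-0.8 -0.9  1.6] turn 0.0
scene lid 0.83 [235.4, 167.8, 257.9, 181.7]
scene lid 0.7 [273.9, 204.3, 293.6, 223.2]
scene lid 0.52 [334.8, 218.7, 363.3, 234.8]
scene barrel 0.69 [340.5, 231.9, 364.1, 252.8]
scene barrel 0.43 [343.4, 219.2, 367.6, 238.8]
top lid 0.65 [404.9, 250.5, 423.3, 271.2]
```

View pics/c6scene.png

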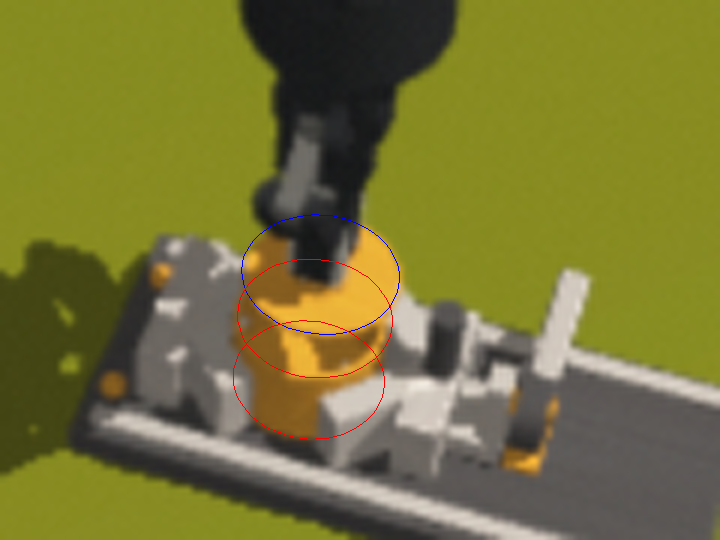

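The lid flange (blue, at TCP) matches its drawn ellipse. The barrel's edges (x about 233-386) lie about 5 crop px, or 2 mm, to the left (-y) of my red estimate, so I'll shift and lower.

>>> {"op": "apply_moves", "data": {
  "series": [
    {"jaw":0.95,"dx":-2,"dy":-0.5,"dz":0,"turn":0},
    {"jaw":0.95,"dx":-2,"dy":-0.5,"dz":6,"turn":0},
    {"jaw":0.95,"dx":-2,"dy":-0.5,"dz":12,"turn":0},
    {"jaw":0.95,"dx":-2,"dy":-0.5,"dz":16,"turn":0},
    {"jaw":0.95,"dx":-2,"dy":-0.5,"dz":17,"turn":0}
  ]
}}

```text
time: 13.78
tool_pos: [0.564, 0.0427, 0.0884]
tool_rot: [-0.001, 0.781, 0.624, -0.001]
contact_force: [-0.4, -0.7, -0.6]
gripper_width: 0.11
grasp_force: 58.7
```

```bash
python3 nav.py w 564.3 42.4 82.3 -.2225
```

```text
t 13.78 p [564.   42.7  88.4] hold [ -0.5 -46.4] tilt [-0.002  0.    -1.   ] yaw -0.222 F [-0.4 -0.7 -0.6] w 0.11 j [-0.06  0.07  1.88 -0.    1.19  0.17]
-> d [-0.2  0.3  6.1] turn 0.001
```

>>> {"op": "apply_moves", "data": {
  "series": [
    {"jaw":0.95,"dx":0,"dy":0,"dz":1,"turn":0},
    {"jaw":0.95,"dx":0,"dy":0,"dz":2,"turn":0},
    {"jaw":0.95,"dx":0,"dy":0,"dz":3,"turn":0},
    {"jaw":0.95,"dx":0,"dy":0,"dz":3,"turn":0}
  ]
}}

```text
time: 14.12
tool_pos: [0.5651, 0.0427, 0.087]
tool_rot: [0.0, 0.781, 0.624, 0.0]
contact_force: [0.6, -0.0, -0.6]
gripper_width: 0.113
grasp_force: 58.7
```

```bash
python3 nav.py w 564.3 42.4 82.3 -.2225
```

```text
t 14.12 p [565.1  42.7  87. ] hold [  0.6 -46.2] tilt [ 0.001 -0.    -1.   ] yaw -0.222 F [ 0.6 -0.  -0.6] w 0.113 j [-0.06  0.07  1.88 -0.    1.19  0.17]
-> d [-0.4 -0.7  4.7] turn 0.001
```

>>> {"op": "apply_moves", "data": {
  "series": [
    {"jaw":0.95,"dx":0,"dy":0,"dz":1,"turn":0},
    {"jaw":0.95,"dx":0,"dy":0,"dz":2,"turn":0},
    {"jaw":0.95,"dx":0,"dy":0,"dz":3,"turn":0},
    {"jaw":0.95,"dx":0,"dy":0,"dz":4,"turn":0},
    {"jaw":0.95,"dx":0,"dy":0,"dz":5,"turn":0}
  ]
}}

```text
time: 14.53
tool_pos: [0.5659, 0.0423, 0.0842]
tool_rot: [0.001, 0.781, 0.624, 0.001]
contact_force: [-3.1, -1.1, 11.4]
gripper_width: 0.113
grasp_force: 59.7
```

```bash
python3 nav.py w 564.3 42.4 82.3 -.2225
```

```text
t 14.53 p [565.9  42.3  84.2] hold [  1.5 -46.3] tilt [ 0.002 -0.001 -1.   ] yaw -0.222 F [-3.1 -1.1 11.4] w 0.113 j [-0.06  0.08  1.88 -0.    1.18  0.17]
-> d [-0.3 -1.6  1.9] turn 0.001
```

>>> {"op": "apply_moves", "data": {
  "series": [
    {"jaw":0.95,"dx":0,"dy":-0.5,"dz":1,"turn":0},
    {"jaw":0.95,"dx":0,"dy":-1,"dz":2,"turn":0},
    {"jaw":0.95,"dx":0,"dy":-1,"dz":3,"turn":0},
    {"jaw":0.95,"dx":0,"dy":-1,"dz":4,"turn":0},
    {"jaw":0.95,"dx":0,"dy":-1,"dz":4,"turn":0}
  ]
}}

```text
time: 14.95
tool_pos: [0.5657, 0.0424, 0.0822]
tool_rot: [0.001, 0.781, 0.624, 0.001]
contact_force: [-7.6, -2.2, 17.8]
gripper_width: 0.113
grasp_force: 60.6
```

```bash
python3 nav.py w 564.3 42.4 82.3 -.2225
```

```text
t 14.95 p [565.7  42.4  82.2] hold [  1.3 -46.3] tilt [ 0.003 -0.001 -1.   ] yaw -0.222 F [-7.6 -2.2 17.8] w 0.113 j [-0.06  0.08  1.88 -0.    1.18  0.17]
-> d [-0.3 -1.4 -0.1] turn 0.001
```

>>> {"op": "apply_moves", "data": {
  "series": [
    {"jaw":0.95,"dx":0,"dy":-0.5,"dz":1.5,"turn":0},
    {"jaw":0.95,"dx":0,"dy":-1,"dz":3,"turn":0},
    {"jaw":0.95,"dx":0,"dy":-1,"dz":4,"turn":0},
    {"jaw":0.95,"dx":0,"dy":-1,"dz":4,"turn":0}
  ]
}}

```text
time: 15.28
tool_pos: [0.5659, 0.0424, 0.0821]
tool_rot: [0.002, 0.781, 0.625, 0.001]
contact_force: [-13.8, -1.7, 35.9]
gripper_width: 0.113
grasp_force: 62.6
```

```bash
python3 nav.py w 564.3 42.4 82.3 -.2225
```

```text
t 15.28 p [565.9  42.4  82.1] hold [  1.4 -46.2] tilt [ 0.004 -0.002 -1.   ] yaw -0.221 F [-13.8  -1.7  35.9] w 0.113 j [-0.06  0.08  1.88 -0.    1.18  0.17]
-> d [-0.4 -1.6 -0.2] turn 0.001
```

The lid bottomed out at the computed home height (82.1 vs 82.3). I'll relax, open and rise.

>>> {"op": "apply_moves", "data": {
  "series": [
    {"jaw":0.95,"dx":0,"dy":1,"dz":-4,"turn":0},
    {"jaw":0.7,"dx":0,"dy":1,"dz":-6,"turn":0},
    {"jaw":0.5,"dx":0,"dy":1,"dz":-6,"turn":0},
    {"jaw":0.5,"dx":0,"dy":1,"dz":-6,"turn":0},
    {"jaw":0.5,"dx":0,"dy":1,"dz":-20,"turn":0}
  ]
}}

```text
time: 15.7
tool_pos: [0.5609, 0.0431, 0.0899]
tool_rot: [-0.003, 0.781, 0.624, -0.003]
contact_force: [-1.7, -0.9, 0.3]
gripper_width: 0.501
grasp_force: 0.0
```

>>> {"op": "apply_moves", "data": {
  "series": [
    {"jaw":0.5,"dx":0,"dy":0,"dz":-30,"turn":0},
    {"jaw":0.5,"dx":-30,"dy":-10,"dz":-70,"turn":0},
    {"jaw":0.5,"dx":-65,"dy":-20,"dz":-80,"turn":0},
    {"jaw":0.5,"dx":-105,"dy":-20,"dz":-80,"turn":0},
    {"jaw":0.5,"dx":-145,"dy":-20,"dz":-80,"turn":0}
  ]
}}

```text
time: 16.12
tool_pos: [0.5123, -0.0948, 0.1751]
tool_rot: [0.001, 0.78, 0.625, 0.001]
contact_force: [-0.4, -0.2, -0.5]
gripper_width: 0.499
grasp_force: 0.0
```

>>> {"op": "apply_moves", "data": {
  "series": [
    {"jaw":0.5,"dx":-40,"dy":0,"dz":0,"turn":0},
    {"jaw":0.5,"dx":-80,"dy":0,"dz":0,"turn":0},
    {"jaw":0.5,"dx":-80,"dy":0,"dz":0,"turn":0}
  ]
}}

```text
time: 16.37
tool_pos: [0.493, -0.1773, 0.1731]
tool_rot: [0.0, 0.783, 0.622, -0.001]
contact_force: [0.8, -0.5, -0.6]
gripper_width: 0.494
grasp_force: 0.0
```

```bash
python3 nav.py w 564.3 42.4 82.3 -.2225;python3 - <<'E'
from h import *
im=[]
for n,(u,v) in(("top",(248,158)),("scene",(310,190))):
    f=grab_frame(n);im.append(cv2.resize(cv2.cvtColor(f["pixels"],cv2.COLOR_RGB2BGR)[v:v+88,u:u+88],(396,396),interpolation=cv2.INTER_CUBIC))
cv2.imwrite("pics/c7.png",np.hstack(im))
E
```

```text
t 16.37 p [ 493.  -177.3  173.1] hold [ -21.2 -276.6] tilt [-0.001 -0.002 -1.   ] yaw -0.229 F [ 0.8 -0.5 -0.6] w 0.494 j [-0.49 -0.13  1.92 -0.    1.35 -0.26]
-> d [230.4  19.7  90.2] turn -0.006
```

View pics/c7.png

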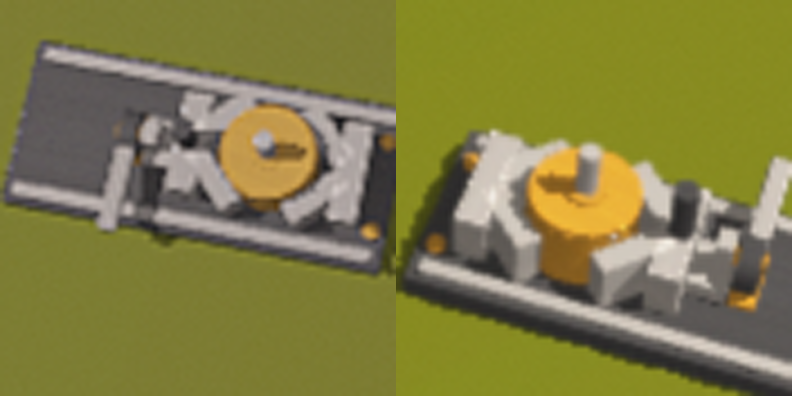

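The lid sits flush and level on the barrel (top crop (268,152), scene crop (585,190)). The jaw is closed and the lever is flat, and the tool's stop height when pressing the lever also implies about 1.5 rad. Handing in.

```bash
python3 -c "
from plant import ticket
print(ticket.job_done())"
```

```text
the job is handed in; nothing more can be done
None
```

I handed the job in at about 16.5 s: the barrel is clamped in the V-jaws (about 43.9 mm jaw travel), the cam lever is down, the brass lid is pressed flush, and I saw no contact with the bystanders; the judge's verdict was not shown.

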